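Rock a stuck locating block out of its fixture nest

TASK

The steel locating block is stuck in its bolted-down nest on the bench, held under the noses of two stiff sliding cheeks. Grip the block by its tall tang and rock it side to side, towards one cheek and then the other, until it has pushed both cheeks back and comes free; do not push on the nest or its cheeks with the fingers. Then lift it out, and finish still holding it still and upright straight above the nest, its foot about 20 mm above the tops of the cheeks; leave the things lying round about where they are.

Things in the scene. Friction and masses are not known exactly. Their poses are not given: they have to be found in the camera images.
- nest: fixture nest bolted to the bench, 54 to 55 mm high: grey base plate 96 (x) x 130 (y) x 8 mm, a groove along x in its middle that holds the block's foot, and a sliding dark steel cheek on its +y and its -y side. The cheek tops, 55 mm above the origin, are its highest points. Origin: centre of the plate's underside, z up. The block rocks about the nest's x axis, so towards +y and -y
- nest_pivot (a point): point on the nest's centre line, 16 mm above the nest's origin: centre of the block's round foot while it sits in the groove, about which the block rocks (axis along nest x)
- block_grip (a point): point to grip on the block's tang, on its middle line, 74 mm above the block's underside (82 mm above the nest's origin when seated). The tang is 30 mm (x) by 16 mm (y), from 36 to 96 mm above the underside; its upper 49 mm stand above the cheeks. Axes as the nest's, z up along the tang
- block: bare steel locating block, about 0.25 kg, 96 mm high; origin at the centre of its underside, seated 8 mm above the nest's origin. Round foot (16 mm diameter, 40 mm long along x, 1 mm play in the groove), body 24 mm wide in y with its shoulder 36 mm above the underside, tang 16 mm wide above that
- cheek_left (a joint): how far the cheek on the nest's +y side is pushed back: 0 to 0.006 m. It stays where pushed, against about 9 N of friction. Its nose, 47 to 55 mm above the nest's origin, starts 0.5 to 1.5 mm from the tang and overhangs the block's shoulder by 3.5 mm when at 0, so it must go back over 3.5 mm to let the block out; leaning the block 0.14 rad to it gives 4 to 5 mm, 0.167 rad meets the stop
- cheek_right (a joint): the same for the cheek on the nest's -y side
- tape_roll: loose bystander: roll of tape lying flat, 76 mm wide, 19 mm high; origin at its underside
- profile_offcut: loose bystander: aluminium profile offcut standing on end, 30 x 30 x 62 mm; origin at its underside
- spare_bracket: loose bystander: small cast corner bracket, 28 mm; origin at its underside
- tie_bundle: loose bystander: bundle of cable ties, 155 mm long, 10 mm high; origin at its underside
Things that resemble listed ones, but are neither listed nor needed, are in the scene too. There is more than one size of the block; the one meant has the size given above.

How it is judged (in metres and radians):
On the way:
1. both cheeks have been pushed back by rocking while the block's foot is still in the groove (value of joint each of cheek_left, cheek_right above 0.003 m and z of block in the frame of nest below 0.015 m), for 0.1 s.
At the end, for the whole second after the job is handed in: Both cheeks are pushed back by more than 3 mm, and the block is held still in the fingers, touching nothing else, its foot 3 to 45 mm above the cheek tops (58 to 100 mm above the nest's origin), within 30 mm of the middle of the nest seen from above, and upright within 0.2 rad (value of joint each of cheek_left, cheek_right above 0.003 m and z of block in the frame of nest between 0.058 and 0.1 m and horizontal distance between block and nest_pivot below 0.03 m and angle between block_grip's own z axis and vertical below 0.2 rad and contact force between the fingers and block above 1 N and contact force between block and nest below 0.1 N and linear speed of block below 0.03 m/s); the arm keeps its last pose, push and grip.
It fails at once if the fingers push on the nest or its cheeks (contact force between the fingers and nest above 4 N).
It fails at once if the tape roll is disturbed (moved by more than 20 mm) (distance of tape_roll from where it was at the start of the episode above 0.02 m).
It fails at once if the profile offcut is disturbed (moved by more than 20 mm) (distance of profile_offcut from where it was at the start of the episode above 0.02 m).
It fails at once if the spare bracket is disturbed (moved by more than 20 mm) (distance of spare_bracket from where it was at the start of the episode above 0.02 m).
It fails at once if the tie bundle is disturbed (moved by more than 20 mm) (distance of tie_bundle from where it was at the start of the episode above 0.02 m).
It also fails if it takes over 48 s, if anything falls off the work surface, if the arm or the gripper's body presses on something with over 40 N, if the wrist force passes 120 N, or if a joint passes its speed limit or range.

ROBOT

A 6-joint arm with a two-finger parallel gripper is mounted at the origin on a cart in front of the work surface, level with it; the furniture and walls round the work are solid. World frame = base frame: x ahead of the robot, y to its left, z up, the work surface at z = 0. Lengths are in mm, angles in rad, forces in N, time in s.
With the tool pointing down it reaches from about 300 to 825 mm from the base axis. Payload 5.4 kg.
Tool frame: the origin (TCP) lies at the very end of the fingers, on their centre line; the grasp point (between the pads) lies 19 mm behind it; z points along the fingers, y is the line along which they close (so a half turn about z gives the same grasp; the last joint's range is limited). The gripper opens to 92 mm and grips with 3 to 60 N. Pads are 20 mm wide; open, the fingers measure 128 mm over their backs; the gripper's body (75 mm by 189 mm) begins 69 mm behind the grasp point.
Start: joints at [0.967, 0.158, 1.597, -0, 1.386, -0.21], TCP at [220.636, 530.967, 214.601] pointing down, gripper open.
Joint ranges: [-2.91, 2.91], [-0.94, 2.29], [0.18, 2.7], [-1.29, 4.43], [0.17, 2.64], [-3, 3]. Speed limits (rad/s): [2.57, 2.57, 3.14, 3.14, 3.14, 3.14].

INTERFACE

Orientations are given as [roll, pitch, yaw] about the fixed x, y, z axes, in that order (R = Rz(yaw) Ry(pitch) Rx(roll)).
In Python, from cell import env gives the robot as it stands.
- The arm moves only by the tool send_rows, never from a script. Its argument "moves" is one flat list of numbers, 7 for each row, row after row: the finger opening in mm, from 0 to 91.9, then the shift along the tool's x, y, z in mm, then the turn, a rotation vector about the tool's x, y, z in degrees. A call has 1 to 10 rows; each row shifts and turns the commanded pose from where the row before left it, along the tool's axes as they then stand; what a row does not reach is not made up. A row lasts 1/10 s, in which the tool goes at most 50 mm and 8.59 degrees, less where a joint would pass 70% of its speed; a pose out of reach is approached as far as the arm can. A call is refused whole if a number of a shift passes 50 or a number of a turn 8.59, either way. A call with a gripper value outside its range is refused whole. The fingers move at their own pace and stop on an object; the grip force is fixed at half the most. Time passes only in rows, so rows that do not move let the fingers close. It gives the time, the measured TCP pose, the force, the opening and the grip force at its end, in the units of the state.
- env.observe(): the state, without advancing time (a new reading comes with each control period).
- env.capture(name): name is "scene" or "top" or "wrist"; returns a dict with "frame" (420x560x3 uint8, red, green, blue), "z_map" (420x560 float32, mm along the optical axis (not along the pixel's ray), 0 where there is no reading), "fx", "fy", "cx", "cy" (pixels), "k1" (the pictures are not rectified: a ray, as slopes to the right and down, at radius r is drawn at 1 + k1 r^2 times it, then the intrinsics apply), "rvec" (rotation vector, rad) and "tvec" (3), from world to camera coordinates, as OpenCV has them. Camera axes: x right, y down, z forward; pixel columns grow to the right and rows downward; lengths in mm; the calibration is good to about 2 mm. A picture is of the moment at which its call begins.
- env.finish_job(): hands the job in; it is judged then, once.
The state is a dict: "clock": time; "q": joint angles; "joint_vel": joint speeds; "tau": joint torques, N m; "tool_pos": TCP position; "tcp_rot": TCP orientation; "wrist_force": force on the tool from outside, world axes, zero at the start; "moment": the same for the moment, N m; "finger_gap": opening from 0.0 (shut) to 1.0 (fully open); "grasp_force": force on a finger pad.
Only numpy, scipy, OpenCV 4.12 (cv2) and the standard library are available. Lean on these libraries where they do the work, as an engineer would, in place of code of your own. Each camera call takes 0.05 s, during which the arm holds its last target. There are 200 camera calls.

## Working session

There is one attempt and no reset: what is moved stays moved. The work goes in short steps, Python scripts to look and compute and a tool call to move; the robot and the scene stay as the last step left them, time stands still between calls to the robot, and variables do not carry over. Pictures are saved under pics/ and viewed, at most 10 in all, crops included, and the job is handed in when it is done.

Besides the shell and the picture viewer there is one more tool, called after "Request:" as name(argument=value, ...) on one line, values as JSON. send_rows: Moves the arm, as the interface text tells. Its arguments: {"type":"object","properties":{"moves":{"type":"array","items":{"type":"number"}}},"required":["moves"]}

```bash
mkdir -p pics; cat > h.py <<'E'
import numpy as np, cv2
from cell import env
def cap(n):
    c=env.capture(n); c['R']=cv2.Rodrigues(np.array(c['rvec'],float))[0]; c['t']=np.array(c['tvec'],float).reshape(3); return c
def cloud(c):
    h,w=c['z_map'].shape; u,v=np.meshgrid(np.arange(w),np.arange(h))
    x=(u-c['cx'])/c['fx']; y=(v-c['cy'])/c['fy']; a,b=x.copy(),y.copy()
    for _ in range(8):
        s=1+c['k1']*(a*a+b*b); a,b=x/s,y/s
    z=c['z_map']; P=np.stack([a*z,b*z,z],-1); W=(P-c['t'])@c['R']; W[z==0]=np.nan; return W
def save(f,n): cv2.imwrite('pics/'+n,cv2.cvtColor(f,cv2.COLOR_RGB2BGR))
E
python3 - <<'E'
from h import *
s=env.observe(); print(s)
for n in('scene','top'):
    c=cap(n); save(c['frame'],n+'.png'); np.savez(n+'.npz',W=cloud(c),f=c['frame']); print(n,-c['R'].T@c['t'],c['k1'])
E
```

```text
{'clock': 0.0, 'q': array([ 9.66924099e-01,  1.59076863e-01,  1.59817395e+00,  2.61799772e-05,
        1.38621039e+00, -2.10090783e-01]), 'joint_vel': array([ 4.46298054e-04, -1.91289965e-03, -3.69120526e-05, -2.00839117e-05,
       -1.05163120e-03,  4.14723036e-04]), 'tau': array([ 2.27790115e-03, -3.85555995e+01, -3.22124219e+01,  7.02946424e-02,
        3.75558715e-02, -1.47717319e-04]), 'tool_pos': array([220.27202456, 530.47827797, 213.63249243]), 'tcp_rot': array([-3.13977056e+00, -4.14843179e-04,  2.74780600e+00]), 'wrist_force': array([ 0.13763261, -0.77951509,  0.70587293]), 'moment': array([-0.02899943,  0.02935859, -0.00548118]), 'grasp_force': 0.0, 'finger_gap': 1.0021415000938383}
scene [  74.51341537 -637.34792268  516.64916441] -0.09036586207833516
top [ 444.85386423  -21.56379583 1045.64091391] -0.051249831338928235
```

View pics/top.png

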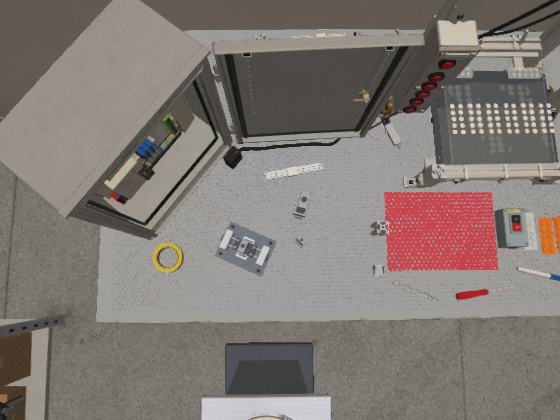

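View pics/scene.png

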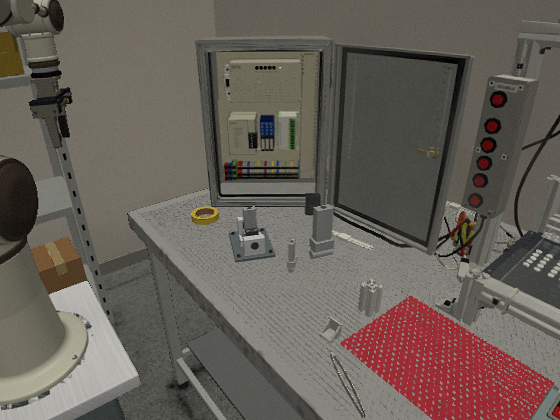

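Top view: nest with the seated block at (246,248), tape (167,257), ties (294,171), bracket (378,270) and offcut (381,228). The candidates for the block are the one in the nest (246,246), a larger one standing free at (302,204) and a smaller one at (300,240). I choose the one in the nest and will check it in a close crop.

```bash
python3 - <<'E'
from h import *
d=np.load('top.npz'); W=d['W']; f=d['f']
sub=W[205:290,200:290]; 
for name,lo,hi in(('plate',4,14),('noses',46,64),('tang',90,115)):
    m=((sub[...,2]>lo)&(sub[...,2]<hi)).astype(np.uint8); n,l,st,ce=cv2.connectedComponentsWithStats(m)
    for i in range(1,n):
        if st[i,4]<6: continue
        p=sub[l==i]; r=cv2.minAreaRect(p[:,:2].astype(np.float32)); print(name,st[i,4],ce[i]+[200,205],r,np.median(p[:,2]))
for u,v in((302,204),(300,240),(302,196),(378,270),(381,228),(246,246)): print(u,v,W[v-4:v+5,u-4:u+5,2].max(),W[v,u])
s=cv2.resize(f[205:285,195:310],None,fx=6,fy=6,interpolation=cv2.INTER_CUBIC)
d=np.load('scene.npz'); g=cv2.resize(d['f'][195:275,185:345],None,fx=4,fy=4)
o=np.zeros((600,690,3),np.uint8); o[:280,:690]=cv2.resize(s,(403,280))[:, :403].copy() if 0 else np.pad(cv2.resize(s,(403,280)),((0,0),(0,287),(0,0))); o[280:600,:640]=g; save(o,'crop.png')
E
```

```text
plate 494 [252.13157895 236.35020243] ((541.4293212890625, 35.047813415527344), (130.5442657470703, 41.22634506225586), 62.47512435913086) 7.7217174924832666
plate 19 [232.94736842 242.05263158] ((530.6099243164062, 80.62779998779297), (7.5760498046875, 13.618310928344727), 64.4554214477539) 8.892580064544495
plate 552 [241.13768116 260.54710145] ((491.57568359375, 59.98640441894531), (132.75338745117188, 48.16291809082031), 67.3979721069336) 7.6699551259149
plate 26 [257.19230769 252.88461538] ((502.1134948730469, 18.164621353149414), (11.428319931030273, 13.820796966552734), 70.70647430419922) 8.42507116441578
noses 155 [226.32903226 238.94193548] ((535.40283203125, 93.60514831542969), (20.178592681884766, 49.627838134765625), 65.21520233154297) 53.4401898858908
noses 65 [236.96923077 243.70769231] ((522.5026245117188, 66.06306457519531), (12.9227294921875, 29.510290145874023), 64.25015258789062) 54.821865160787524
noses 96 [250.88541667 249.76041667] ((507.5018005371094, 32.226409912109375), (18.91830062866211, 29.2065372467041), 64.86450958251953) 54.89065022757933
noses 155 [262.83225806 255.19354839] ((493.6592102050781, 1.8662071228027344), (21.043432235717773, 49.255367279052734), 65.18093872070312) 53.82182292595862
tang 95 [243.06315789 245.64210526] ((514.3909301757812, 47.63188934326172), (15.993399620056152, 28.965099334716797), 62.823280334472656) 103.28910722883782
302 204 nan [605.93078534 -89.13549106 130.25335228]
300 240 77.62702897127485 [528.5339535  -86.80801305  71.24116025]
302 196 133.49779248665922 [624.36938436 -89.45834973 131.35616212]
378 270 31.616632885795525 [ 455.33046161 -290.35115436   -1.1634772 ]
381 228 65.96813773733254 [ 556.58569373 -286.9749829    60.25672043]
246 246 106.30591994062979 [513.20061892  40.83090573 102.97037117]
```

View pics/crop.png

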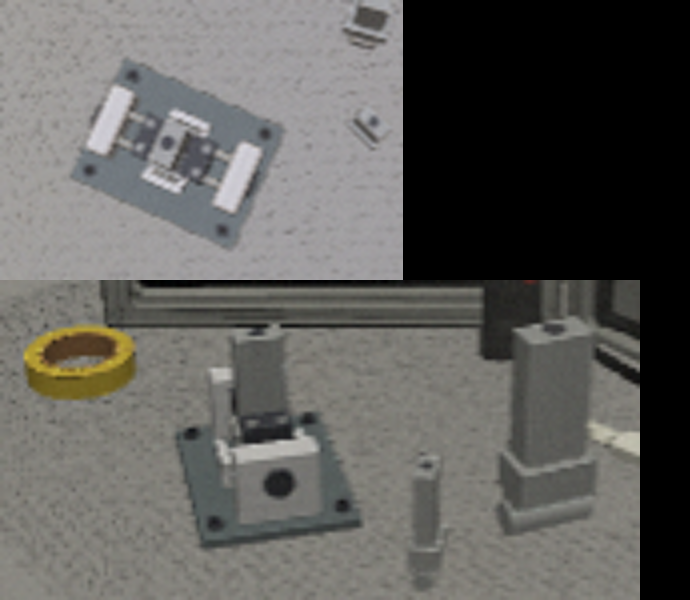

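The crop confirms it: the block in the nest is 104 mm high at its top, with a 16x29 mm tang. The free ones are larger (130 mm) and smaller (71 mm). Nest centre is (514.4, 47.6) and yaw −24.5°. The tool's y axis is already 2° from nest +y. I'll do a quick clearance check of the cabinet before travelling.

```bash
python3 - <<'E'
from h import *
for n in('top','scene'):
    W=np.load(n+'.npz')['W'].reshape(-1,3)
    for a in range(0,600,100):
        p=W[(W[:,2]>80)&(W[:,2]<700)&(W[:,1]>a)&(W[:,1]<a+100)&(W[:,0]>300)]; print(n,a,len(p),p[:,0].min() if len(p) else 0)
E
```

```text
top 0 4756 498.2495329216531
top 100 7875 637.2258121693795
top 200 14703 530.793007936986
top 300 6650 543.3050282659254
top 400 108 630.4026210427648
top 500 154 1167.0023984981458
scene 0 6896 499.29526293583075
scene 100 5096 635.4866044739512
scene 200 9858 531.7990218676108
scene 300 3678 541.7315272937034
scene 400 1381 638.7339086959978
scene 500 642 1165.1313056472948
```

Request:
send_rows(moves=[92,-20,-25,0,0,0,0,92,-28,-35,0,0,0,0,92,-28,-35,0,0,0,0,92,-28,-35,0,0,0,0,92,-28,-35,0,0,0,0,92,-28,-35,0,0,0,0,92,-28,-35,0,0,0,0,92,-28,-35,0,0,0,0,92,-28,-35,0,0,0,0,92,-20,-25,0,0,0,0])

```text
clock: 1.1
tool_pos: [337.9, 122.7, 214.4]
tcp_rot: [-3.141, 0.0, 2.746]
wrist_force: [0.6, -0.2, -0.3]
finger_gap: 1.005
grasp_force: 0.0
```

Request:
send_rows(moves=[60,-30,0,0,0,0,0,60,-40,0,0,0,0,0,60,-40,0,5,0,0,0,60,-40,0,15,0,0,0,60,-30,-1,20,0,0,0,60,-12,0,20,0,0,1.9,60,0,0,0,0,0,0,60,0,0,0,0,0,0])

```text
clock: 1.9
tool_pos: [513.9, 50.6, 154.4]
tcp_rot: [-3.141, -0.002, 2.715]
wrist_force: [0.4, -0.1, 0.4]
finger_gap: 0.657
grasp_force: 0.0
```

```bash
python3 - <<'E'
from h import *
c=cap('wrist'); W=cloud(c); s=env.observe(); print(s['tool_pos'],s['tcp_rot'],s['wrist_force']); save(c['frame'],'w1.png')
for name,lo,hi in(('plates',46,64),('tang',92,112)):
    m=((W[...,2]>lo)&(W[...,2]<hi)&(np.hypot(W[...,0]-514,W[...,1]-48)<75)).astype(np.uint8); n,l,st,ce=cv2.connectedComponentsWithStats(m)
    for i in range(1,n):
        if st[i,4]<60: continue
        p=W[l==i]; print(name,st[i,4],ce[i],cv2.minAreaRect(p[:,:2].astype(np.float32)),np.median(p[:,2]))
E
```

```text
[514.37400812  50.7036476  155.27145639] [3.14146180e+00 1.19314577e-04 2.71564279e+00] [-0.0611794   0.0559526   0.42495617]
plates 1548 [209.86692506 214.30813953] ((494.4060974121094, 3.250041961669922), (19.949186325073242, 48.91902542114258), 65.52130126953125) 54.15369025026759
plates 1537 [337.64216005 214.54521796] ((535.7989501953125, 93.9961166381836), (20.140466690063477, 48.80766296386719), 65.44927215576172) 54.0396319075189
plates 906 [249.64238411 215.88189845] ((508.2489318847656, 31.88060760498047), (17.346101760864258, 30.35596466064453), 65.89329528808594) 55.45348285881418
plates 111 [273.64864865 198.34234234] ((502.44818115234375, 54.14641189575195), (15.733928680419922, 1.6459674835205078), 67.52332305908203) 54.710570816590426
plates 913 [297.40854326 215.92552026] ((523.0305786132812, 64.55477905273438), (17.28828239440918, 30.303264617919922), 65.86676025390625) 55.38716865663709
tang 1238 [273.3368336  234.89741519] ((515.3474731445312, 48.53639221191406), (15.921242713928223, 29.645584106445312), 65.50389862060547) 104.31800089987536
```

View pics/w1.png

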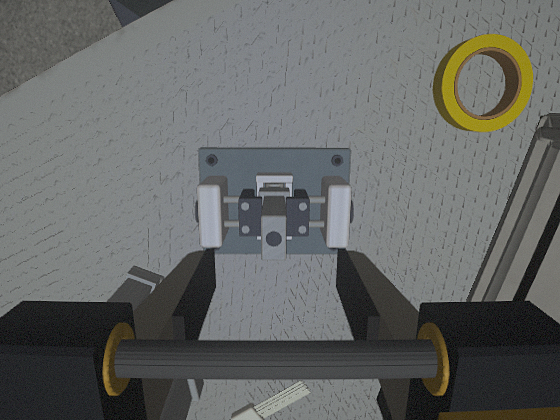

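The wrist view shows the nest centred at (274,215), the tang at (273,235) and the fingers either side. Refined centre is (515, 48.4). Next I correct, descend to TCP z≈67 and close.

Request:
send_rows(moves=[60,-1.7,-1.8,20,0,0,0,60,0,0,25,0,0,0,60,0,0,20,0,0,0,60,0,0,14,0,0,0,60,0,0,8,0,0,0,60,0,0,0,0,0,0,60,0,0,0,0,0,0])

```text
clock: 2.65
tool_pos: [516.2, 48.0, 68.6]
tcp_rot: [3.141, 0.002, 2.715]
wrist_force: [0.6, -0.3, 0.7]
finger_gap: 0.651
grasp_force: 0.0
```

Request:
send_rows(moves=[10,0,0,0,0,0,0,10,0,0,0,0,0,0,10,0,0,0,0,0,0,10,0,0,0,0,0,0,10,0,0,0,0,0,0,10,0,0,0,0,0,0,10,0,0,0,0,0,0,10,0,0,0,0,0,0])

```text
clock: 3.45
tool_pos: [515.5, 48.0, 67.6]
tcp_rot: [-3.142, -0.0, 2.715]
wrist_force: [-0.8, 0.4, 0.3]
finger_gap: 0.169
grasp_force: 30.0
```

Gripped at 15.5 mm, 30 N. Now rock towards +y about the pivot (51.5 mm below the TCP): +1.1° and +0.99 mm per row.

Request:
send_rows(moves=[10,0,1,0,1.1,0,0,10,0,1,0,1.1,0,0,10,0,1,0,1.1,0,0,10,0,1,0,1.1,0,0,10,0,1,0,1.1,0,0,10,0,1,0.1,1.1,0,0,10,0,1,0,1.1,0,0,10,0,1,0,1.1,0,0,10,0,0,0,0,0,0,10,0,0,0,0,0,0])

```text
clock: 4.45
tool_pos: [518.6, 54.7, 67.1]
tcp_rot: [-2.985, -0.0, 2.715]
wrist_force: [-2.3, -5.7, 2.0]
finger_gap: 0.175
grasp_force: 30.0
```

```bash
python3 - <<'E'
from h import *
s=env.observe(); print(s['tool_pos'],s['tcp_rot'],s['wrist_force'],s['moment'])
z=-cv2.Rodrigues(np.zeros(3))[0][2]
from scipy.spatial.transform import Rotation as R
r=R.from_euler('xyz',s['tcp_rot']).as_matrix(); print('lean deg',np.degrees(np.arccos(-r[2,2])), s['tool_pos']+r[:,2]*51.5)
E
```

```text
[518.64757269  54.69028634  67.09084469] [-2.98496070e+00 -1.74256353e-04  2.71542924e+00] [-2.28749766 -5.7380605   2.02649675] [-0.86883038  0.3276194   0.01736128]
lean deg 8.97435511819961 [515.3185673   47.37888652  16.22129431]
```

Lean is 9.0° with a reaction of about 6 N, as expected. Now rock the other way, −17.6° in total.

Request:
send_rows(moves=[10,0,-1,0,-1.1,0,0,10,0,-1,0,-1.1,0,0,10,0,-1,0,-1.1,0,0,10,0,-1,0,-1.1,0,0,10,0,-1,0,-1.1,0,0,10,0,-1,0,-1.1,0,0,10,0,-1,0,-1.1,0,0,10,0,-1,0,-1.1,0,0])

```text
clock: 5.25
tool_pos: [515.4, 47.9, 67.6]
tcp_rot: [3.14, -0.0, 2.714]
wrist_force: [0.6, -0.8, -0.5]
finger_gap: 0.17
grasp_force: 30.0
```

Request:
send_rows(moves=[10,0,-1,0,-1.1,0,0,10,0,-1,0,-1.1,0,0,10,0,-1,0,-1.1,0,0,10,0,-1,0,-1.1,0,0,10,0,-1,0,-1.1,0,0,10,0,-1,0.1,-1.1,0,0,10,0,-1,0,-1.1,0,0,10,0,-1,0,-1.1,0,0,10,0,0,0,0,0,0,10,0,0,0,0,0,0])

```text
clock: 6.25
tool_pos: [512.8, 41.7, 67.7]
tcp_rot: [2.985, 0.0, 2.714]
wrist_force: [1.1, 5.0, 1.4]
finger_gap: 0.175
grasp_force: 30.0
```

```bash
cat > m.py <<'E'
from h import *
from scipy.spatial.transform import Rotation as R
s=env.observe(); r=R.from_euler('xyz',s['tcp_rot']).as_matrix()
print(s['wrist_force'],s['moment'],s['finger_gap'],'lean',np.degrees(np.arccos(-r[2,2])),s['tool_pos']+r[:,2]*51.5)
import sys
c=cap('wrist'); W=cloud(c); save(c['frame'],sys.argv[1])
y=(W[...,:2]-[515,48.4])@[.415,.910]; x=(W[...,:2]-[515,48.4])@[.910,-.415]
for sg in(1,-1):
    # plate tops near |y| 40-60 vs nose edge near tang
    m=(np.abs(W[...,2]-55.3)<2.5)&(abs(x)<13)&(y*sg>6)&(y*sg<36); v=y[m]*sg; print(sg,m.sum(),np.percentile(v,[2,10,50,90,98]) if m.sum() else 0)
E
python3 m.py w2.png
```

```text
[1.11938464 4.96768098 1.4387836 ] [ 0.98745541 -0.30399071 -0.03428479] 0.17476786837469377 lean 8.992498949451592 [516.15401077  49.0096828   16.78572146]
1 1068 [13.30262784 15.39323474 23.59760758 29.22389884 30.3669311 ]
-1 596 [13.9546091  15.54204853 22.84787467 29.24940375 30.13020822]
```

View pics/w2.png

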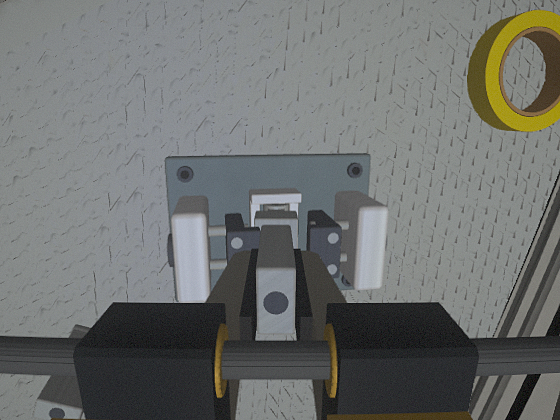

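The picture shows both cheeks, at (240,240) and (322,250), pushed back to about 13.5 mm from the centre line (from about 9). Now upright again, then lift.

Request:
send_rows(moves=[10,0,1,0,1.1,0,0,10,0,1,0,1.1,0,0,10,0,1,0,1.1,0,0,10,0,1,0,1.1,0,0,10,0,1,0,1.1,0,0,10,0,1,0,1.1,0,0,10,0,1,0,1.1,0,0,10,0,1,0,1.1,0,0,10,0,0,0,0,0,0,10,0,0,-2,0,0,0])

```text
clock: 7.3
tool_pos: [514.9, 48.1, 69.2]
tcp_rot: [-3.141, -0.001, 2.715]
wrist_force: [-0.6, 0.2, -1.0]
finger_gap: 0.172
grasp_force: 30.0
```

Request:
send_rows(moves=[10,0,0,-2,0,0,0,10,0,0,-2,0,0,0,10,0,0,-2,0,0,0,10,0,0,-2,0,0,0,10,0,0,0,0,0,0])

```text
clock: 7.8
tool_pos: [515.8, 47.9, 78.1]
tcp_rot: [3.141, 0.001, 2.715]
wrist_force: [0.8, -0.3, -1.7]
finger_gap: 0.17
grasp_force: 30.0
```

Only the block's weight (about 2 N) is felt, so it's free. Lift another 57 mm.

Request:
send_rows(moves=[10,0,0,-5,0,0,0,10,0,0,-8,0,0,0,10,0,0,-10,0,0,0,10,0,0,-10,0,0,0,10,0,0,-10,0,0,0,10,0,0,-8,0,0,0,10,0,0,-4,0,0,0,10,0,0,-2,0,0,0,10,0,0,0,0,0,0,10,0,0,0,0,0,0])

```text
clock: 8.8
tool_pos: [515.2, 48.1, 134.2]
tcp_rot: [-3.141, -0.001, 2.715]
wrist_force: [-0.0, -0.2, -2.1]
finger_gap: 0.172
grasp_force: 30.0
```

```bash
python3 m.py w3.png; python3 - <<'E'
from h import *
c=cap('scene'); f=c['frame']; save(cv2.resize(f[150:290,170:350],None,fx=4,fy=4),'s2.png')
W=cloud(c); p=W[(abs(W[...,0]-515)<14)&(abs(W[...,1]-48.4)<18)&(W[...,2]>40)&(W[...,2]<190)]
print(np.histogram(p[:,2],np.arange(40,195,5)))
E
```

```text
[-0.04518118 -0.21907803 -2.11095136] [ 0.01077294 -0.01035376 -0.03203885] 0.17188909367245334 lean 0.04987488409871114 [515.14392929  48.0660848   82.74377047]
1 825 [14.25174783 16.10927624 22.59615247 29.07978853 30.36742012]
-1 775 [14.0335328  16.50010724 22.48938988 28.65897741 29.9177109 ]
(array([ 1, 11, 30,  2,  0,  0,  1, 12, 25, 25, 10, 24, 25, 36, 23, 23, 27,
       24, 11, 11, 10, 12,  7,  8,  6,  8,  7,  3,  2,  1]), array([ 40,  45,  50,  55,  60,  65,  70,  75,  80,  85,  90,  95, 100,
       105, 110, 115, 120, 125, 130, 135, 140, 145, 150, 155, 160, 165,
       170, 175, 180, 185, 190]))
```

View pics/s2.png

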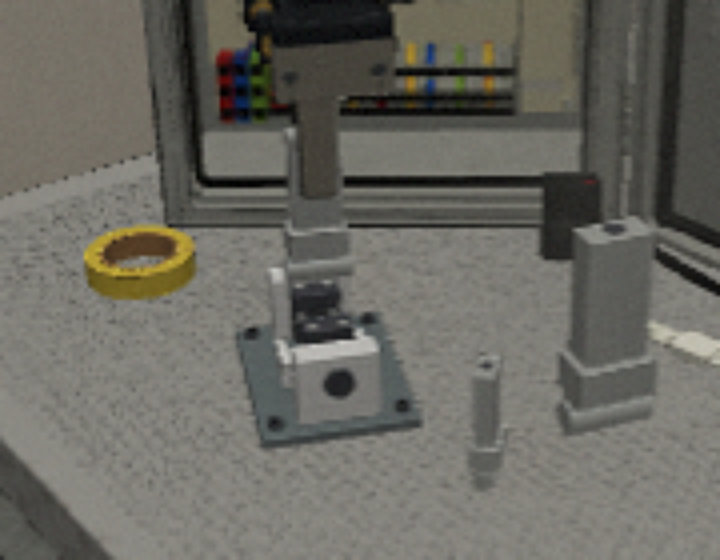

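The block hangs upright above the nest, with its foot at (320,268) about 20 mm over the cheeks. Both cheeks stay back and nothing else has moved, so I'm handing in.

```bash
python3 -c "
from cell import env
print(env.finish_job())"
```

```text
the job is handed in; nothing more can be done
None
```

The job is handed in (no verdict was returned): I rocked the block free, pushing each cheek back about 4 to 5 mm, and it is now held still and upright above the nest, its foot about 20 mm over the cheek tops.

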